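Walk a heavy casting mould up to the back stop

ROBOT

A 6-joint arm with a two-finger parallel gripper is mounted at the origin on a cart in front of the work surface, level with it; the furniture and walls round the work are solid. World frame = base frame: x ahead of the robot, y to its left, z up, the work surface at z = 0. Lengths are in m, angles in rad, forces in N, time in s.
With the tool pointing down it reaches from about 0.35 to 1 m from the base axis. Payload 7.1 kg.
Tool frame: the origin (TCP) lies between the finger pads; the fingertips stand 22 mm ahead of it and the grasp point (between the pads) lies 3 mm ahead of it; z points along the fingers, y is the line along which they close (so a half turn about z gives the same grasp; the last joint's range is limited). The gripper opens to 85 mm and grips with 20 to 120 N. Pads are 22 mm wide; open, the fingers measure 114 mm over their backs; the gripper's body (76 mm by 85 mm) begins 54 mm behind the grasp point. The pads swing forward as they close: fully open they stand 13 mm farther back than shut.
Start: joints at [1.129, 0.423, 1.63, -0, 1.089, -0.019], TCP at [0.256, 0.57, 0.253] pointing down, gripper open.
Joint ranges: [-3, 3], [-0.9, 2.11], [0.09, 2.58], [-1.31, 4.45], [0.11, 2.69], [-2.54, 2.54]. Speed limits (rad/s): [2.39, 2.39, 3.01, 3.14, 3.14, 3.14].

INTERFACE

Orientations are given as a unit quaternion [w, x, y, z].
In Python, from cell import * gives the robot as it stands.
- The arm moves only by the tool drive_tool, never from a script. Its argument "targets" is a list of rows, each an object with "dp": the shift along the tool's x, y, z in cm, a list of three; "dr": the turn, a rotation vector about the tool's x, y, z in degrees, a list of three; "grip": the finger opening in cm, from 0 to 8.54. In form: [{"dp": [dx, dy, dz], "dr": [rx, ry, rz], "grip": grip}, ...]. A call has 1 to 12 rows; each row is the pose to reach, as a shift and turn from the pose commanded when the call began, along the tool's axes at that moment; what a row does not reach only later rows make up. A row lasts 1/10 s, in which the tool goes at most 50 mm and 8.59 degrees, less where a joint would pass 70% of its speed; a pose out of reach is approached as far as the arm can. A call with a gripper value outside its range is refused whole. The fingers move at their own pace and stop on an object; "newtons" is the grip in N (left out, the last holds). Time passes only in rows, so rows that repeat a pose let the fingers close. It gives the time, the measured TCP pose, the force, the opening and the grip force at its end, in the units of the state.
- get_state(): the state, without advancing time (a new reading comes with each control period).
- get_image(name): name is "side" or "top"; returns (picture, depth): 384x512x3 uint8, red, green, blue; 384x512 float32, m along the optical axis (not along the pixel's ray), 0 where there is no reading.
- get_calibration(name): a dict with "fx", "fy", "cx", "cy" (pixels), "view" (4x4, takes a point from world to camera coordinates). Camera axes: x right, y down, z forward; pixel columns grow to the right and rows downward; lengths in m; the calibration is good to about 2 mm. A picture is of the moment at which its call begins. get_calibration takes no time and is no camera call.
- finish_job(): hands the job in; it is judged then, once.
Trained networks look in the newest picture that a camera, given by its name, has taken for a name from the list of things; names that differ only in an ending like _2 or _b are one class to them, and where a whole thing is asked for, a point or a joint stands for the part that bears it (a point fixed in the world has none). Each returns a list of dicts, best first, with "confidence" (0 to 1); they miss things now and then, are a little off and sometimes report something else, mostly with a low value. They report only what shows in the picture. A call takes as long as a camera call.
- look_for(camera, target): "rect" ([centre column, centre row, width, height] in pixels, round what is visible of it).
- masks_of(camera, target): "region" (384x512 bool, what is visible of it) and "rect" ([centre column, centre row, width, height] in pixels, round what is visible of it).
The state is a dict: "time": time; "q": joint angles; "joint_vel": joint speeds; "joint_torque": joint torques, N m; "ee_pos": TCP position; "orientation": TCP orientation; "force": force on the tool from outside, world axes, zero at the start; "wrist_torque": the same for the moment, N m; "finger_gap": finger opening in m; "grip_force": force on a finger pad.
Only numpy, scipy, OpenCV 4.12 (cv2) and the standard library are available. Lean on these libraries where they do the work, as an engineer would, in place of code of your own. Each camera call takes 0.05 s, during which the arm holds its last target. There are 200 camera calls.

TASK

Walk the heavy plaster casting mould forward across the bench until its far long face sits flush and square against the wooden back stop, pressed fully home there. It is too heavy to shove straight and its wet plaster chips at 25 N, so push it at the black buffers on its two near corners in turn, gently, swinging it a good ten degrees out of square first one way and then the other. Keep it flat on its feet and leave the jar and the bowl alone.

Things in the scene. Friction and masses are not known exactly. Their poses are not given: they have to be found in the camera images.
- mould: off-white plaster mould in two halves, two dark bands: block 120 (x) x 240 (y) x 82 mm high, 3.4 kg, too deep to grip. Origin: centre of its underside on the bench, z up, x roughly towards the stop; long faces at x = -60 (near), +60 mm (far). Plaster from 12 mm up, on four round rubber feet at x = +-30, y = +-85 mm. Near face has a smooth black buffer at each end
- mould_far_left (a point): far left lower corner of the mould, at its x = +60, y = +120, z = +30 mm
- mould_far_right (a point): far right lower corner of the mould, at its x = +60, y = -120, z = +30 mm
- mould_near_left (a point): middle of the left buffer's face, at the mould's x = -78, y = +102, z = +36 mm; the buffer is 32 mm wide (y), 36 mm high, 18 mm proud, slippery, gives 1 to 2 mm. Bench friction about 0.6: a straight push in the middle takes 19 to 28 N, a push on a buffer about 10 to 16 N, and the mould then pivots about the feet at its other end
- mould_near_right (a point): middle of the right buffer's face, at the mould's x = -78, y = -102, z = +36 mm; it behaves as the left one
- stop: fixed pale wooden back stop faced with black rubber, 360 mm long (y), 45 mm high, beyond the mould. Origin on the bench at the middle of its working face: the face is the plane x = 0, looks to -x (to the robot and the mould); the wood lies at x = 0 to 75 mm. The mould's far face starts about 75 to 110 mm short of it
- jar: white jar with blue lid, 65 mm wide, 92 mm high, origin at the centre of its underside; stands left of the mould's way
- bowl: small grey water bowl, 68 mm wide, 34 mm high, origin at the centre of its underside; stands right of the mould's way

How it is judged:
By the outcome, as a careful person would: the job done as asked, in the order asked, and still so for the second after the job is handed in, with the robot touching nothing.
It also fails if it takes over 72 s, if anything falls off the work surface, if the arm or the gripper's body presses on something with over 40 N, if the wrist force passes 120 N, or if a joint passes its speed limit or range.

## Working session

There is one attempt and no reset: what is moved stays moved. The work goes in short steps, Python scripts to look and compute and a tool call to move; the robot and the scene stay as the last step left them, time stands still between calls to the robot, and variables do not carry over. Pictures are saved under pics/ and viewed, at most 10 in all, crops included, and the job is handed in when it is done.

Besides the shell and the picture viewer there is one more tool, called after "Call:" as name(argument=value, ...), one argument or row to a line, values as JSON. drive_tool: Moves the arm, as the interface text tells. Its arguments: {"type":"object","properties":{"targets":{"type":"array","items":{"type":"object","properties":{"dp":{"type":"array","items":{"type":"number"}},"dr":{"type":"array","items":{"type":"number"}},"grip":{"type":"number"}}}},"newtons":{"type":"number"}},"required":["targets"]}

```bash
mkdir -p pics; cat > h.py <<'E'
from cell import *
import numpy as np, cv2
def pts(cam,d):
    c=get_calibration(cam);v,u=np.mgrid[:384,:512]
    P=np.stack([(u-c["cx"])/c["fx"]*d,(v-c["cy"])/c["fy"]*d,d,np.ones_like(d)],-1)
    return (P@np.linalg.inv(np.array(c["view"])).T)[...,:3]
E
python3 - <<'E'
from h import *
ims=[]
for c in("top","side"):
    im,d=get_image(c);ims.append(im[...,::-1]);P=pts(c,d);np.save(c+"P.npy",P)
    for t in("mould","stop","jar","bowl","mould_near_left","mould_near_right"):
        for r in masks_of(c,t)[:1]:
            m=r["region"]&(d>0);Q=P[m]
            print(c,t,round(r["confidence"],2),np.round(r["rect"]),np.round(np.percentile(Q,[2,50,98],axis=0),3).tolist())
cv2.imwrite("pics/a.png",cv2.resize(np.hstack(ims),(800,300)))
cv2.imwrite("pics/top.png",cv2.resize(ims[0],(800,600)))
s=get_state();print(s["time"],s["ee_pos"],s["orientation"],s["force"])
E
```

```text
top mould 0.8 [258. 209.  98.  66.] [[0.524, 0.093, 0.041], [0.591, 0.206, 0.082], [0.659, 0.322, 0.087]]
top stop 0.88 [264. 140. 137.  32.] [[0.742, 0.007, -0.0], [0.779, 0.177, 0.026], [0.832, 0.35, 0.048]]
top jar 0.8 [177. 178.  36.  35.] [[0.647, 0.372, -0.002], [0.673, 0.399, 0.09], [0.733, 0.443, 0.096]]
top bowl 0.78 [352. 183.  28.  22.] [[0.63, -0.069, 0.0], [0.664, -0.041, 0.014], [0.692, -0.006, 0.035]]
top mould_near_right 0.68 [256. 211. 104.  67.] [[0.524, 0.093, 0.043], [0.592, 0.206, 0.082], [0.66, 0.32, 0.087]]
side mould 0.97 [234. 196.  83.  84.] [[0.514, 0.082, 0.013], [0.578, 0.167, 0.081], [0.659, 0.323, 0.086]]
side jar 0.73 [222. 146.  18.  30.] [[0.647, 0.369, 0.029], [0.669, 0.387, 0.077], [0.707, 0.43, 0.095]]
side bowl 0.59 [312. 240.  29.  16.] [[0.638, -0.05, 0.007], [0.676, -0.016, 0.02], [0.691, -0.003, 0.034]]
side mould_near_left 0.75 [236. 198.  86.  83.] [[0.514, 0.082, 0.019], [0.578, 0.165, 0.081], [0.656, 0.319, 0.086]]
side mould_near_right 0.78 [235. 199.  88.  87.] [[0.514, 0.082, 0.018], [0.578, 0.165, 0.081], [0.657, 0.322, 0.086]]
0.7 [0.25640894 0.56996841 0.25334641] [1.50747360e-05 2.09832697e-01 9.77737306e-01 8.98565939e-06] [ 0.34787138 -0.23630093 -0.26722258]
```

View pics/top.png

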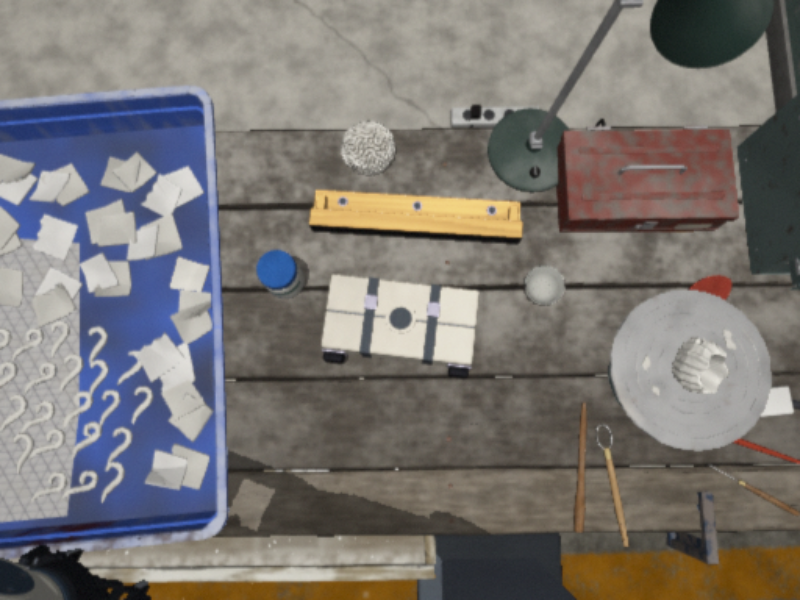

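View pics/a.png

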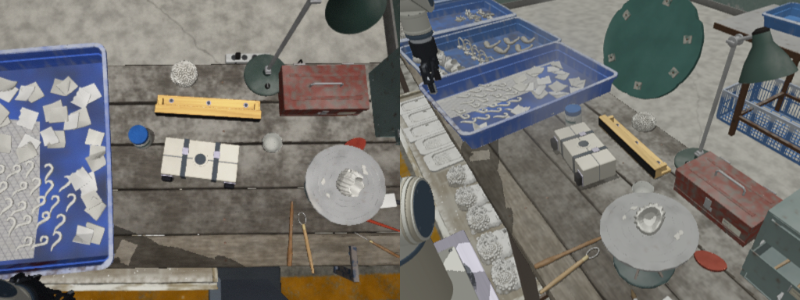

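The top picture shows the mould at (400,320) of 800x600, with buffers at (335,355) and (458,370). The stop's face is near row 235, the jar is at (278,272) and the bowl at (545,285).

```bash
cat >> h.py <<'E'
def rect(P,m):
    Q=P[m][:,:2].astype(np.float32)
    (c,s,a)=cv2.minAreaRect(Q*1000);B=cv2.boxPoints((c,s,a))
    e=B[1]-B[0] if np.linalg.norm(B[1]-B[0])>np.linalg.norm(B[2]-B[1]) else B[2]-B[1]
    if e[1]<0:e=-e
    return np.array(c),sorted(s),np.degrees(np.arctan2(-e[0],e[1]))
def poses(stop=False):
    out={}
    im,d=get_image("top");P=pts("top",d)
    z=P[...,2];r=masks_of("top","mould")
    m=r[0]["region"]&(z>.076)&(z<.09)
    m=cv2.morphologyEx(m.astype(np.uint8),cv2.MORPH_OPEN,np.ones((3,3)))>0
    out["mould"]=rect(P,m)
    if stop:
        m=masks_of("top","stop")[0]["region"]&(z>.038)&(z<.055)
        out["stop"]=rect(P,m)
    return out,im
E
python3 - <<'E'
from h import *
from scipy.spatial.transform import Rotation as R
o,im=poses(True);print(o)
# near edge of the stop's top: lowest x per y bin
P=np.load("topP.npy");z=P[...,2];m=masks_of("top","stop")[0]["region"]&(z>.038)&(z<.055)
Q=P[m];b=np.arange(.01,.35,.02)
E=[(yy+.01,Q[(Q[:,1]>=yy)&(Q[:,1]<yy+.02),0].min()) for yy in b];print(np.polyfit(*zip(*E),1),np.round(E,3).tolist())
c,s,a=o["mould"];t=np.radians(a);Rm=np.array([[np.cos(t),-np.sin(t)],[np.sin(t),np.cos(t)]])
for n,l in(("L",(-78,102)),("R",(-78,-102)),("FL",(60,120)),("FR",(60,-120))):print(n,c+Rm@l)
s=get_state();q=s["orientation"];print(np.round(R.from_quat(np.r_[q[1:],q[0]]).as_matrix(),3).tolist())
print(s["finger_gap"])
E
```

```text
{'mould': (array([598.05865479, 206.03045654]), [120.68172454833984, 239.73072814941406], np.float32(-7.2478576)), 'stop': (array([779.31964111, 178.09587097]), [56.40626907348633, 359.7648010253906], np.float32(-4.1893353))}
[0.07553143 0.73798981] [[0.02, 0.739], [0.04, 0.741], [0.06, 0.743], [0.08, 0.744], [0.1, 0.746], [0.12, 0.746], [0.14, 0.749], [0.16, 0.75], [0.18, 0.752], [0.2, 0.753], [0.22, 0.755], [0.24, 0.756], [0.26, 0.758], [0.28, 0.76], [0.3, 0.76], [0.32, 0.762], [0.34, 0.764]]
L [533.55041397 317.05606592]
R [507.8133918  114.68609941]
FL [672.71865797 317.50190091]
FR [642.43980837  79.41958737]
[[-0.912, 0.41, -0.0], [0.41, 0.912, -0.0], [0.0, -0.0, -1.0]]
0.08536239490042216
```

Call:
drive_tool(
  targets=[
    {"dp": [-4,-3.4,0],"dr": [0,0,-4],"grip": 0},
    {"dp": [-8,-6.8,0],"dr": [0,0,-8],"grip": 0},
    {"dp": [-11.5,-9.8,0],"dr": [0,0,-12],"grip": 0},
    {"dp": [-15,-12.8,0],"dr": [0,0,-16],"grip": 0},
    {"dp": [-18.5,-15.8,0],"dr": [0,0,-20],"grip": 0},
    {"dp": [-22,-18.8,2],"dr": [0,0,-20],"grip": 0},
    {"dp": [-25.5,-21.8,4],"dr": [0,0,-20],"grip": 0},
    {"dp": [-29,-24.8,6],"dr": [0,0,-20],"grip": 0},
    {"dp": [-32.5,-27.8,8],"dr": [0,0,-20],"grip": 0},
    {"dp": [-36,-30.8,9],"dr": [0,0,-20],"grip": 0},
    {"dp": [-38.3,-32.7,10],"dr": [0,0,-20],"grip": 0},
    {"dp": [-38.3,-32.7,10],"dr": [0,0,-20],"grip": 0},
  ],
  newtons=40,
)

```text
time: 2.1
ee_pos: [0.4724, 0.1117, 0.1523]
orientation: [-0.0, 0.039, 0.999, -0.0]
force: [-0.6, 1.1, 0.0]
finger_gap: -0.0002
grip_force: 0.0
```

Call:
drive_tool(
  targets=[
    {"dp": [0,0.3,3]},
    {"dp": [0,0.4,6]},
    {"dp": [0,0.4,8.5]},
    {"dp": [0,0.4,10]},
    {"dp": [0,0.4,10]},
    {"dp": [-0.5,0.4,10]},
    {"dp": [-1,0.4,10]},
    {"dp": [-1.4,0.4,10]},
    {"dp": [-1.7,0.4,10]},
    {"dp": [-2,0.4,10]},
    {"dp": [-2.3,0.4,10]},
    {"dp": [-2.6,0.4,10]},
  ],
)

```text
schema error: expected keys dp, dr, grip
```

Call:
drive_tool(
  targets=[
    {"dp": [0,0.3,3],"dr": [0,0,0],"grip": 0},
    {"dp": [0,0.4,6],"dr": [0,0,0],"grip": 0},
    {"dp": [0,0.4,8.5],"dr": [0,0,0],"grip": 0},
    {"dp": [0,0.4,10],"dr": [0,0,0],"grip": 0},
    {"dp": [0,0.4,10],"dr": [0,0,0],"grip": 0},
    {"dp": [-0.5,0.4,10],"dr": [0,0,0],"grip": 0},
    {"dp": [-1,0.4,10],"dr": [0,0,0],"grip": 0},
    {"dp": [-1.4,0.4,10],"dr": [0,0,0],"grip": 0},
    {"dp": [-1.7,0.4,10],"dr": [0,0,0],"grip": 0},
    {"dp": [-2,0.4,10],"dr": [0,0,0],"grip": 0},
    {"dp": [-2.3,0.4,10],"dr": [0,0,0],"grip": 0},
    {"dp": [-2.6,0.4,10],"dr": [0,0,0],"grip": 0},
  ],
)

```text
time: 3.3
ee_pos: [0.4977, 0.1166, 0.0534]
orientation: [-0.0, 0.037, 0.999, -0.0]
force: [-8.6, 0.5, 3.0]
finger_gap: 0.0001
grip_force: 4.6
```

Call:
drive_tool(
  targets=[
    {"dp": [-0.25,-0.08,0],"dr": [0,0,0],"grip": 0},
    {"dp": [-0.5,-0.16,0],"dr": [0,0,0],"grip": 0},
    {"dp": [-0.75,-0.24,0],"dr": [0,0,0],"grip": 0},
    {"dp": [-1,-0.32,0],"dr": [0,0,0],"grip": 0},
    {"dp": [-1.25,-0.4,0],"dr": [0,0,0],"grip": 0},
    {"dp": [-1.5,-0.48,0],"dr": [0,0,0],"grip": 0},
    {"dp": [-1.75,-0.56,0],"dr": [0,0,0],"grip": 0},
    {"dp": [-2,-0.64,0],"dr": [0,0,0],"grip": 0},
    {"dp": [-2.25,-0.72,0],"dr": [0,0,0],"grip": 0},
    {"dp": [-2.5,-0.8,0],"dr": [0,0,0],"grip": 0},
    {"dp": [-2.75,-0.88,0],"dr": [0,0,0],"grip": 0},
    {"dp": [-3,-0.96,0],"dr": [0,0,0],"grip": 0},
  ],
)

```text
time: 4.5
ee_pos: [0.5194, 0.1034, 0.0515]
orientation: [-0.008, 0.037, 0.999, -0.002]
force: [-17.3, -3.8, 6.0]
finger_gap: -0.0003
grip_force: 8.7
```

```bash
cat >> h.py <<'E'
def report():
    o,im=poses();c,s,a=o["mould"];t=np.radians(a);Rm=np.array([[np.cos(t),-np.sin(t)],[np.sin(t),np.cos(t)]])
    st=get_state()
    print("t",round(st["time"],2),"c",np.round(c,1),"s",np.round(s),"relyaw",round(float(a)+4.25,1),"tcp",np.round(np.array(st["ee_pos"])*1000,1),"F",np.round(st["force"],1))
    n=np.array([.9972,-.0741]);tt=np.array([.0741,.9972]);p=np.array(st["ee_pos"])[:2]*1000
    for k,l in(("L",(-78,102)),("R",(-78,-102)),("FL",(60,120)),("FR",(60,-120))):
        w=c+Rm@l; print(k,np.round(w,1),"gap",round(float((np.array([738,0])-w)@n),1),"tool->pt n,t",np.round([(w-p)@n,(w-p)@tt],1))
E
python3 -c "
from h import *
report()"
```

```text
t 4.6 c [608.3 204.8] s [121. 238.] relyaw 3.5 tcp [520.7 103.4  51.5] F [-11.   -3.5  -0.1]
L [531.6 307.8] gap 228.7 tool->pt n,t [ -4.3 204.6]
R [529.  103.8] gap 216.1 tool->pt n,t [8.2 1. ]
FL [669.8 324.1] gap 92.0 tool->pt n,t [132.3 231.1]
FR [666.8  84.1] gap 77.3 tool->pt n,t [147.1  -8.5]
```

Call:
drive_tool(
  targets=[
    {"dp": [-0.22,-0.06,0],"dr": [0,0,0],"grip": 0},
    {"dp": [-0.44,-0.12,0],"dr": [0,0,0],"grip": 0},
    {"dp": [-0.66,-0.18,0],"dr": [0,0,0],"grip": 0},
    {"dp": [-0.88,-0.24,0],"dr": [0,0,0],"grip": 0},
    {"dp": [-1.1,-0.3,0],"dr": [0,0,0],"grip": 0},
    {"dp": [-1.32,-0.36,0],"dr": [0,0,0],"grip": 0},
    {"dp": [-1.54,-0.42,0],"dr": [0,0,0],"grip": 0},
    {"dp": [-1.76,-0.48,0],"dr": [0,0,0],"grip": 0},
    {"dp": [-1.98,-0.54,0],"dr": [0,0,0],"grip": 0},
    {"dp": [-2.2,-0.6,0],"dr": [0,0,0],"grip": 0},
    {"dp": [-2.42,-0.66,0],"dr": [0,0,0],"grip": 0},
    {"dp": [-2.64,-0.72,0],"dr": [0,0,0],"grip": 0},
  ],
)

```text
time: 5.8
ee_pos: [0.546, 0.0942, 0.0513]
orientation: [-0.007, 0.037, 0.999, -0.002]
force: [-13.8, -5.5, 2.9]
finger_gap: -0.0
grip_force: 7.7
```

```bash
python3 -c "
from h import *
report()"
```

```text
t 5.9 c [621.5 204. ] s [122. 240.] relyaw 11.7 tcp [547.   94.2  51.4] F [-12.4  -4.7  -0.8]
L [530.9 295. ] gap 228.4 tool->pt n,t [-31. 199.]
R [557.4  92.7] gap 186.9 tool->pt n,t [10.5 -0.7]
FL [665.4 330.8] gap 96.9 tool->pt n,t [100.5 244.7]
FR [696.6  92.8] gap 48.2 tool->pt n,t [149.3   9.7]
```

Call:
drive_tool(
  targets=[
    {"dp": [-0.22,-0.06,0],"dr": [0,0,0],"grip": 0},
    {"dp": [-0.44,-0.12,0],"dr": [0,0,0],"grip": 0},
    {"dp": [-0.6,-0.16,0],"dr": [0,0,0],"grip": 0},
    {"dp": [0.5,-0.2,0],"dr": [0,0,0],"grip": 0},
    {"dp": [3,-0.2,0],"dr": [0,0,0],"grip": 0},
    {"dp": [5.5,-0.2,0],"dr": [0,0,0],"grip": 0},
    {"dp": [6,3,0],"dr": [0,0,0],"grip": 0},
    {"dp": [6,7,0],"dr": [0,0,0],"grip": 0},
    {"dp": [6,11,0],"dr": [0,0,0],"grip": 0},
    {"dp": [6,15,0],"dr": [0,0,0],"grip": 0},
    {"dp": [6,18.5,0],"dr": [0,0,0],"grip": 0},
    {"dp": [6,19.9,0],"dr": [0,0,0],"grip": 0},
  ],
)

```text
time: 7.1
ee_pos: [0.5081, 0.302, 0.0537]
orientation: [0.001, 0.036, 0.999, 0.001]
force: [0.6, 0.1, -0.3]
finger_gap: -0.0006
grip_force: 0.0
```

```bash
python3 -c "
from h import *
report()"
```

```text
t 7.2 c [624.5 203.7] s [121. 240.] relyaw 13.4 tcp [507.7 300.3  53.4] F [-0.1 -0.3  0.2]
L [531.3 292. ] gap 227.8 tool->pt n,t [24.1 -6.5]
R [563.6  90.6] gap 180.6 tool->pt n,t [  71.3 -205. ]
FL [664.7 331.7] gap 97.7 tool->pt n,t [154.2  42.9]
FR [702.7  94.7] gap 42.2 tool->pt n,t [ 209.7 -190.6]
```

Call:
drive_tool(
  targets=[
    {"dp": [-0.5,-0.5,0],"dr": [0,0,0],"grip": 0},
    {"dp": [-0.9,-0.6,0],"dr": [0,0,0],"grip": 0},
    {"dp": [-1.15,-0.6,0],"dr": [0,0,0],"grip": 0},
    {"dp": [-1.4,-0.5,0],"dr": [0,0,0],"grip": 0},
    {"dp": [-1.65,-0.4,0],"dr": [0,0,0],"grip": 0},
    {"dp": [-1.9,-0.25,0],"dr": [0,0,0],"grip": 0},
    {"dp": [-2.15,-0.1,0],"dr": [0,0,0],"grip": 0},
    {"dp": [-2.4,0.05,0],"dr": [0,0,0],"grip": 0},
    {"dp": [-2.65,0.2,0],"dr": [0,0,0],"grip": 0},
    {"dp": [-2.9,0.35,0],"dr": [0,0,0],"grip": 0},
    {"dp": [-3.15,0.5,0],"dr": [0,0,0],"grip": 0},
    {"dp": [-3.4,0.65,0],"dr": [0,0,0],"grip": 0},
  ],
)

```text
time: 8.4
ee_pos: [0.5367, 0.3009, 0.0519]
orientation: [-0.006, 0.037, 0.999, -0.002]
force: [-16.1, -0.1, 6.5]
finger_gap: -0.0002
grip_force: 8.1
```

```bash
python3 -c "
from h import *
report()"
```

```text
t 8.5 c [632.5 205.6] s [121. 240.] relyaw 8.1 tcp [538.  301.6  52.1] F [-11.9   2.9   1.8]
L [547.9 302.2] gap 212.0 tool->pt n,t [9.7 1.3]
R [561.5  98.6] gap 183.3 tool->pt n,t [  38.4 -200.7]
FL [684.3 329.3] gap 77.9 tool->pt n,t [143.8  38.5]
FR [700.4  89.9] gap 44.2 tool->pt n,t [ 177.5 -199.1]
```

Call:
drive_tool(
  targets=[
    {"dp": [-0.25,0.14,0],"dr": [0,0,0],"grip": 0},
    {"dp": [-0.5,0.28,0],"dr": [0,0,0],"grip": 0},
    {"dp": [-0.75,0.42,0],"dr": [0,0,0],"grip": 0},
    {"dp": [-1,0.55,0],"dr": [0,0,0],"grip": 0},
    {"dp": [-1.25,0.68,0],"dr": [0,0,0],"grip": 0},
    {"dp": [-1.5,0.8,0],"dr": [0,0,0],"grip": 0},
    {"dp": [-1.75,0.92,0],"dr": [0,0,0],"grip": 0},
    {"dp": [-2,1.03,0],"dr": [0,0,0],"grip": 0},
    {"dp": [-2.25,1.14,0],"dr": [0,0,0],"grip": 0},
    {"dp": [-2.5,1.24,0],"dr": [0,0,0],"grip": 0},
    {"dp": [-2.75,1.34,0],"dr": [0,0,0],"grip": 0},
    {"dp": [-3,1.43,0],"dr": [0,0,0],"grip": 0},
  ],
)

```text
time: 9.7
ee_pos: [0.5684, 0.3144, 0.0521]
orientation: [-0.005, 0.037, 0.999, -0.001]
force: [-15.5, 5.8, 3.8]
finger_gap: -0.0002
grip_force: 7.9
```

```bash
python3 -c "
from h import *
report()"
```

```text
t 9.8 c [646.3 205.4] s [121. 238.] relyaw -1.0 tcp [569.6 314.5  52.2] F [-10.    4.6  -0.8]
L [577.9 314.1] gap 182.9 tool->pt n,t [8.3 0.2]
R [559.3 110.9] gap 186.4 tool->pt n,t [   4.8 -203.8]
FL [717.  319.5] gap 44.7 tool->pt n,t [146.5  15.8]
FR [695.1  80.5] gap 48.7 tool->pt n,t [ 142.5 -224.1]
```

Call:
drive_tool(
  targets=[
    {"dp": [-0.25,0.1,0],"dr": [0,0,0],"grip": 0},
    {"dp": [-0.5,0.19,0],"dr": [0,0,0],"grip": 0},
    {"dp": [-0.75,0.28,0],"dr": [0,0,0],"grip": 0},
    {"dp": [-1,0.36,0],"dr": [0,0,0],"grip": 0},
    {"dp": [-1.25,0.44,0],"dr": [0,0,0],"grip": 0},
    {"dp": [-1.5,0.52,0],"dr": [0,0,0],"grip": 0},
    {"dp": [-1.75,0.59,0],"dr": [0,0,0],"grip": 0},
    {"dp": [-2,0.66,0],"dr": [0,0,0],"grip": 0},
    {"dp": [-2.25,0.73,0],"dr": [0,0,0],"grip": 0},
    {"dp": [-2.5,0.79,0],"dr": [0,0,0],"grip": 0},
    {"dp": [-2.75,0.85,0],"dr": [0,0,0],"grip": 0},
    {"dp": [-3,0.9,0],"dr": [0,0,0],"grip": 0},
  ],
)

```text
time: 11.0
ee_pos: [0.5997, 0.3223, 0.0521]
orientation: [-0.004, 0.037, 0.999, -0.0]
force: [-11.9, 9.3, 1.1]
finger_gap: 0.0002
grip_force: 7.3
```

```bash
python3 -c "
from h import *
report()"
```

```text
Traceback (most recent call last):
  File "h.py", line 25, in report
    o,im=poses();c,s,a=o["mould"];t=np.radians(a);Rm=np.array([[np.cos(t),-np.sin(t)],[np.sin(t),np.cos(t)]])
         ~~~~~^^
  File "h.py", line 17, in poses
    m=r[0]["region"]&(z>.076)&(z<.09)
      ~^^^
IndexError: list index out of range
```

```bash
sed -i 's/r=masks_of("top","mould")$/r=masks_of("top","mould") or masks_of("top","mould") or masks_of("top","mould_near_left")/' h.py; python3 -c "
from h import *
report()"
```

```text
t 11.2 c [662.  203.9] s [122. 238.] relyaw -10.1 tcp [600.8 321.7  52.1] F [-7.5  7.  -0.8]
L [611.7 322.1] gap 149.8 tool->pt n,t [10.8  1.2]
R [561.1 124.4] gap 185.6 tool->pt n,t [ -25.  -199.6]
FL [749.8 305.3] gap 10.8 tool->pt n,t [149.8  -5.3]
FR [690.3  72.8] gap 52.9 tool->pt n,t [ 107.7 -241.5]
```

Call:
drive_tool(
  targets=[
    {"dp": [-0.2,0.02,0],"dr": [0,0,0],"grip": 0},
    {"dp": [-0.4,0.04,0],"dr": [0,0,0],"grip": 0},
    {"dp": [-0.55,0.06,0],"dr": [0,0,0],"grip": 0},
    {"dp": [-0.65,0.06,0],"dr": [0,0,0],"grip": 0},
    {"dp": [0.5,0,0],"dr": [0,0,0],"grip": 0},
    {"dp": [3,0,0],"dr": [0,0,0],"grip": 0},
    {"dp": [5.3,-1,0],"dr": [0,0,0],"grip": 0},
    {"dp": [5.6,-5,0],"dr": [0,0,0],"grip": 0},
    {"dp": [5.6,-9,0],"dr": [0,0,0],"grip": 0},
    {"dp": [5.6,-13,0],"dr": [0,0,0],"grip": 0},
    {"dp": [5.6,-17,0],"dr": [0,0,0],"grip": 0},
    {"dp": [5.6,-20,0],"dr": [0,0,0],"grip": 0},
  ],
)

```text
time: 12.4
ee_pos: [0.5324, 0.1237, 0.0535]
orientation: [0.0, 0.037, 0.999, -0.0]
force: [1.5, 1.7, -0.5]
finger_gap: 0.0003
grip_force: 0.0
```

```bash
python3 -c "
from h import *
report()"
```

```text
t 12.5 c [664.4 204.3] s [120. 239.] relyaw -11.3 tcp [532.1 122.6  53.4] F [ 0.6  0.3 -0.1]
L [616.7 323.5] gap 144.9 tool->pt n,t [ 69.5 206.6]
R [561.9 127. ] gap 185.0 tool->pt n,t [29.4  6.6]
FL [754.5 303.8] gap 6.1 tool->pt n,t [208.3 197.2]
FR [690.   72.6] gap 53.2 tool->pt n,t [161.2 -38.1]
```

Call:
drive_tool(
  targets=[
    {"dp": [-0.7,0.5,0],"dr": [0,0,0],"grip": 0},
    {"dp": [-1.3,0.6,0],"dr": [0,0,0],"grip": 0},
    {"dp": [-1.65,0.6,0],"dr": [0,0,0],"grip": 0},
    {"dp": [-1.9,0.5,0],"dr": [0,0,0],"grip": 0},
    {"dp": [-2.15,0.4,0],"dr": [0,0,0],"grip": 0},
    {"dp": [-2.4,0.25,0],"dr": [0,0,0],"grip": 0},
    {"dp": [-2.65,0.1,0],"dr": [0,0,0],"grip": 0},
    {"dp": [-2.9,-0.05,0],"dr": [0,0,0],"grip": 0},
    {"dp": [-3.15,-0.2,0],"dr": [0,0,0],"grip": 0},
    {"dp": [-3.4,-0.33,0],"dr": [0,0,0],"grip": 0},
    {"dp": [-3.65,-0.46,0],"dr": [0,0,0],"grip": 0},
    {"dp": [-3.9,-0.59,0],"dr": [0,0,0],"grip": 0},
  ],
)

```text
time: 13.7
ee_pos: [0.5653, 0.1178, 0.0517]
orientation: [-0.007, 0.036, 0.999, -0.001]
force: [-16.5, 1.5, 6.8]
finger_gap: -0.0002
grip_force: 8.2
```

```bash
python3 -c "
from h import *
report()"
```

```text
t 13.8 c [671.9 201.7] s [122. 240.] relyaw -7.3 tcp [566.5 117.5  51.7] F [-11.8  -1.7   2.1]
L [615.9 317.3] gap 145.3 tool->pt n,t [ 34.5 202.9]
R [575.  117.4] gap 171.3 tool->pt n,t [8.5 0.5]
FL [754.7 307.2] gap 6.1 tool->pt n,t [173.6 203.1]
FR [706.6  72.1] gap 36.7 tool->pt n,t [143.  -34.9]
```

Call:
drive_tool(
  targets=[
    {"dp": [-0.22,-0.12,0],"dr": [0,0,0],"grip": 0},
    {"dp": [-0.44,-0.24,0],"dr": [0,0,0],"grip": 0},
    {"dp": [-0.66,-0.36,0],"dr": [0,0,0],"grip": 0},
    {"dp": [-0.88,-0.47,0],"dr": [0,0,0],"grip": 0},
    {"dp": [-1.1,-0.58,0],"dr": [0,0,0],"grip": 0},
    {"dp": [-1.32,-0.69,0],"dr": [0,0,0],"grip": 0},
    {"dp": [-1.54,-0.79,0],"dr": [0,0,0],"grip": 0},
    {"dp": [-1.76,-0.89,0],"dr": [0,0,0],"grip": 0},
    {"dp": [-1.98,-0.98,0],"dr": [0,0,0],"grip": 0},
    {"dp": [-2.2,-1.07,0],"dr": [0,0,0],"grip": 0},
    {"dp": [-2.42,-1.16,0],"dr": [0,0,0],"grip": 0},
    {"dp": [-2.6,-1.24,0],"dr": [0,0,0],"grip": 0},
  ],
)

```text
time: 15.0
ee_pos: [0.5901, 0.1031, 0.0514]
orientation: [-0.007, 0.036, 0.999, -0.001]
force: [-16.1, -1.7, 6.4]
finger_gap: -0.0001
grip_force: 8.2
```

```bash
python3 -c "
from h import *
report()"
```

```text
t 15.1 c [683.5 199.4] s [121. 238.] relyaw 0.8 tcp [591.  102.9  51.4] F [-12.3  -2.6   1.3]
L [611.8 306. ] gap 148.5 tool->pt n,t [  5.8 204.1]
R [599.4 102.4] gap 145.8 tool->pt n,t [8.5 0.1]
FL [750.7 315.6] gap 10.7 tool->pt n,t [143.5 223.9]
FR [736.1  76. ] gap 7.6 tool->pt n,t [146.7 -16.1]
```

Call:
drive_tool(
  targets=[
    {"dp": [-0.15,-0.06,0],"dr": [0,0,0],"grip": 0},
    {"dp": [-0.3,-0.12,0],"dr": [0,0,0],"grip": 0},
    {"dp": [-0.45,-0.18,0],"dr": [0,0,0],"grip": 0},
    {"dp": [-0.55,-0.22,0],"dr": [0,0,0],"grip": 0},
  ],
)

```text
time: 15.5
ee_pos: [0.5955, 0.1004, 0.0513]
orientation: [-0.007, 0.036, 0.999, -0.001]
force: [-15.2, -1.7, 4.5]
finger_gap: -0.0
grip_force: 7.9
```

```bash
python3 -c "
from h import *
report()"
```

```text
t 15.6 c [686.6 198.3] s [122. 239.] relyaw 2.8 tcp [595.9 100.2  51.3] F [-14.2  -4.5   3.7]
L [611.2 302.2] gap 148.9 tool->pt n,t [  0.3 202.5]
R [606.1  98.3] gap 138.8 tool->pt n,t [10.4 -1.2]
FL [749.6 316.8] gap 11.9 tool->pt n,t [137.2 227.4]
FR [743.7  76.9] gap 0.0 tool->pt n,t [149.1 -12.3]
```

Call:
drive_tool(
  targets=[
    {"dp": [0.5,0,0],"dr": [0,0,0],"grip": 0},
    {"dp": [2.2,0.2,0],"dr": [0,0,0],"grip": 0},
    {"dp": [3,3,0],"dr": [0,0,0],"grip": 0},
    {"dp": [3,7,0],"dr": [0,0,0],"grip": 0},
    {"dp": [3,11,0],"dr": [0,0,0],"grip": 0},
    {"dp": [3,15,0],"dr": [0,0,0],"grip": 0},
    {"dp": [3,18.5,0],"dr": [0,0,0],"grip": 0},
    {"dp": [3,20.2,0],"dr": [0,0,0],"grip": 0},
    {"dp": [2.2,20.2,0],"dr": [0,0,0],"grip": 0},
    {"dp": [1.6,20.2,0],"dr": [0,0,0],"grip": 0},
    {"dp": [1.3,20.2,0],"dr": [0,0,0],"grip": 0},
    {"dp": [1.1,20.2,0],"dr": [0,0,0],"grip": 0},
  ],
)

```text
time: 16.8
ee_pos: [0.6025, 0.3009, 0.0523]
orientation: [-0.004, 0.038, 0.999, -0.001]
force: [-15.7, 3.1, 4.6]
finger_gap: -0.0002
grip_force: 7.9
```

```bash
python3 -c "
from h import *
report()"
```

```text
t 16.9 c [686.4 182.3] s [122. 206.] relyaw 2.4 tcp [602.6 300.9  52.2] F [-11.3   3.8   2.3]
L [611.8 286.8] gap 147.1 tool->pt n,t [ 10.2 -13.3]
R [605.1  83. ] gap 138.6 tool->pt n,t [  18.6 -217.1]
FL [750.3 300.3] gap 10.0 tool->pt n,t [147.3  10.4]
FR [742.5  60.5] gap 0.0 tool->pt n,t [ 157.3 -229.4]
```

Call:
drive_tool(
  targets=[
    {"dp": [-0.15,0.05,0],"dr": [0,0,0],"grip": 0},
    {"dp": [-0.3,0.1,0],"dr": [0,0,0],"grip": 0},
    {"dp": [-0.45,0.15,0],"dr": [0,0,0],"grip": 0},
    {"dp": [-0.6,0.2,0],"dr": [0,0,0],"grip": 0},
    {"dp": [-0.7,0.22,0],"dr": [0,0,0],"grip": 0},
  ],
)

```text
time: 17.4
ee_pos: [0.6084, 0.3028, 0.0521]
orientation: [-0.005, 0.038, 0.999, -0.001]
force: [-16.2, 4.5, 3.6]
finger_gap: 0.0001
grip_force: 8.2
```

```bash
python3 -c "
from h import *
report()"
```

```text
t 17.5 c [688.3 181. ] s [120. 207.] relyaw 0.6 tcp [608.9 302.9  52.1] F [-13.3   5.5   3.8]
L [617.  287.7] gap 142.0 tool->pt n,t [  9.1 -14.5]
R [604.   84.2] gap 139.9 tool->pt n,t [  11.3 -218.5]
FL [755.8 296.9] gap 4.2 tool->pt n,t [146.9   4.9]
FR [740.5  57.4] gap 1.7 tool->pt n,t [ 149.4 -235. ]
```

Call:
drive_tool(
  targets=[
    {"dp": [-0.1,0,0],"dr": [0,0,0],"grip": 0},
    {"dp": [-0.2,0,0],"dr": [0,0,0],"grip": 0},
    {"dp": [-0.3,0,0],"dr": [0,0,0],"grip": 0},
  ],
)

```text
time: 17.8
ee_pos: [0.6116, 0.3027, 0.0518]
orientation: [-0.005, 0.038, 0.999, -0.001]
force: [-13.3, 5.0, 1.6]
finger_gap: 0.0
grip_force: 6.9
```

```bash
python3 -c "
from h import *
report()"
```

```text
t 17.9 c [689.8 180.2] s [122. 205.] relyaw 0.1 tcp [612.1 302.7  51.8] F [-11.4   5.8  -0.5]
L [619.5 287.6] gap 139.5 tool->pt n,t [  8.5 -14.4]
R [604.6  84.2] gap 139.3 tool->pt n,t [   8.6 -218.4]
FL [758.4 295.5] gap 1.5 tool->pt n,t [146.4   3.7]
FR [740.9  56.1] gap 1.3 tool->pt n,t [ 146.6 -236.3]
```

Close; keep stepping until the force shows it bottoming out.

Call:
drive_tool(
  targets=[
    {"dp": [-0.1,0,0],"dr": [0,0,0],"grip": 0},
    {"dp": [-0.2,0,0],"dr": [0,0,0],"grip": 0},
  ],
)

```text
time: 18.1
ee_pos: [0.6136, 0.3026, 0.0516]
orientation: [-0.005, 0.038, 0.999, -0.001]
force: [-12.3, 7.5, -0.3]
finger_gap: -0.0002
grip_force: 6.6
```

Call:
drive_tool(
  targets=[
    {"dp": [0,0,0],"dr": [0,0,0],"grip": 0},
    {"dp": [-0.1,0,0],"dr": [0,0,0],"grip": 0},
    {"dp": [-0.1,0,0],"dr": [0,0,0],"grip": 0},
  ],
)

```text
time: 18.4
ee_pos: [0.6138, 0.3025, 0.0514]
orientation: [-0.006, 0.038, 0.999, -0.001]
force: [-16.4, 7.4, 2.7]
finger_gap: 0.0
grip_force: 8.2
```

```bash
python3 -c "
from h import *
report()"
```

```text
t 18.5 c [690.7 181.1] s [122. 206.] relyaw -1.0 tcp [613.7 302.5  51.4] F [-15.5   6.5   0.9]
L [622.4 289.9] gap 136.7 tool->pt n,t [  9.6 -11.9]
R [603.6  86.7] gap 140.4 tool->pt n,t [   5.9 -215.9]
FL [761.5 295.1] gap -1.6 tool->pt n,t [147.9   3.6]
FR [739.4  56.1] gap 2.8 tool->pt n,t [ 143.6 -236.4]
```

Call:
drive_tool(
  targets=[
    {"dp": [-0.1,0,0],"dr": [0,0,0],"grip": 0},
    {"dp": [-0.1,0,0],"dr": [0,0,0],"grip": 0},
    {"dp": [0.5,-0.2,0],"dr": [0,0,0],"grip": 0},
    {"dp": [2.2,-0.4,0],"dr": [0,0,0],"grip": 0},
    {"dp": [3.5,-3,0],"dr": [0,0,0],"grip": 0},
    {"dp": [3.5,-7,0],"dr": [0,0,0],"grip": 0},
    {"dp": [3.5,-11,0],"dr": [0,0,0],"grip": 0},
    {"dp": [3.5,-15,0],"dr": [0,0,0],"grip": 0},
    {"dp": [3.5,-18.5,0],"dr": [0,0,0],"grip": 0},
    {"dp": [3.5,-20.3,0],"dr": [0,0,0],"grip": 0},
    {"dp": [3.5,-20.3,0],"dr": [0,0,0],"grip": 0},
  ],
)

```text
time: 19.6
ee_pos: [0.5688, 0.1003, 0.0535]
orientation: [-0.0, 0.039, 0.999, -0.0]
force: [-0.3, -0.7, -0.2]
finger_gap: 0.0001
grip_force: 0.0
```

```bash
python3 -c "
from h import *
report()
im,d=get_image('top');cv2.imwrite('pics/b.png',cv2.resize(im[110:240,180:340,::-1],(800,650*600//650-0),interpolation=cv2.INTER_CUBIC))"
```

```text
t 19.7 c [692.5 198.1] s [123. 240.] relyaw -0.8 tcp [569.4 102.9  53.5] F [-0.8  0.2 -0.2]
L [623.8 306.6] gap 136.6 tool->pt n,t [ 39.2 207.2]
R [605.8 103.4] gap 139.5 tool->pt n,t [36.3  3.2]
FL [762.9 312.4] gap -1.6 tool->pt n,t [177.4 223.2]
FR [741.6  73.3] gap 1.8 tool->pt n,t [174.  -16.8]
```

View pics/b.png

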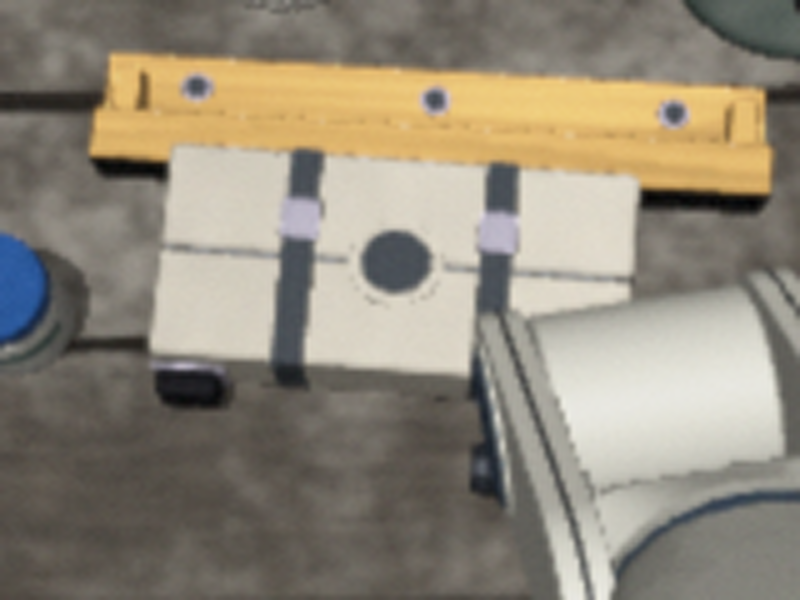

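The picture shows the mould up against the stop, its far edge running from (175,148) to (640,178). The left end is home and the right end is a few mm short, so I'll press the right buffer.

Call:
drive_tool(
  targets=[
    {"dp": [-1,0.2,0],"dr": [0,0,0],"grip": 0},
    {"dp": [-1.8,0.2,0],"dr": [0,0,0],"grip": 0},
    {"dp": [-2.3,0.2,0],"dr": [0,0,0],"grip": 0},
    {"dp": [-2.5,0.2,0],"dr": [0,0,0],"grip": 0},
    {"dp": [-2.65,0.2,0],"dr": [0,0,0],"grip": 0},
    {"dp": [-2.8,0.2,0],"dr": [0,0,0],"grip": 0},
    {"dp": [-2.9,0.2,0],"dr": [0,0,0],"grip": 0},
    {"dp": [-3,0.2,0],"dr": [0,0,0],"grip": 0},
  ],
)

```text
time: 20.55
ee_pos: [0.5954, 0.1038, 0.0524]
orientation: [-0.004, 0.037, 0.999, -0.0]
force: [-10.4, 0.2, 5.0]
finger_gap: 0.0003
grip_force: 5.6
```

Call:
drive_tool(
  targets=[
    {"dp": [-0.1,0,0],"dr": [0,0,0],"grip": 0},
    {"dp": [-0.2,0,0],"dr": [0,0,0],"grip": 0},
  ],
)

```text
time: 20.75
ee_pos: [0.5957, 0.1035, 0.052]
orientation: [-0.005, 0.037, 0.999, -0.001]
force: [-14.4, 0.4, 5.5]
finger_gap: -0.0001
grip_force: 7.3
```

Call:
drive_tool(
  targets=[
    {"dp": [-0.1,0,0],"dr": [0,0,0],"grip": 0},
    {"dp": [-0.1,0,0],"dr": [0,0,0],"grip": 0},
  ],
)

```text
time: 20.95
ee_pos: [0.5964, 0.1032, 0.0518]
orientation: [-0.006, 0.037, 0.999, -0.001]
force: [-13.8, -1.1, 3.1]
finger_gap: -0.0002
grip_force: 6.8
```

```bash
python3 -c "
from h import *
report()"
```

```text
t 21.05 c [693.2 197.9] s [121. 240.] relyaw -0.5 tcp [596.5 103.2  51.8] F [-13.7   0.    4.4]
L [624. 306.] gap 136.4 tool->pt n,t [ 12.4 204.3]
R [607.  102.7] gap 138.3 tool->pt n,t [10.5  0.4]
FL [763.  312.5] gap -1.8 tool->pt n,t [150.6 221.1]
FR [743.   73.3] gap 0.4 tool->pt n,t [148.4 -18.9]
```

Call:
drive_tool(
  targets=[
    {"dp": [-0.1,0,0],"dr": [0,0,0],"grip": 0},
    {"dp": [-0.1,0,0],"dr": [0,0,0],"grip": 0},
  ],
)

```text
time: 21.25
ee_pos: [0.5971, 0.1029, 0.0517]
orientation: [-0.006, 0.037, 0.999, -0.001]
force: [-14.3, -2.2, 5.2]
finger_gap: 0.0
grip_force: 7.1
```

Call:
drive_tool(
  targets=[
    {"dp": [-0.1,0,0],"dr": [0,0,0],"grip": 0},
    {"dp": [-0.1,0,0],"dr": [0,0,0],"grip": 0},
  ],
)

```text
time: 21.45
ee_pos: [0.598, 0.1026, 0.0516]
orientation: [-0.006, 0.037, 0.999, -0.001]
force: [-13.5, -3.3, 4.5]
finger_gap: -0.0002
grip_force: 6.9
```

Call:
drive_tool(
  targets=[
    {"dp": [-0.1,0,0],"dr": [0,0,0],"grip": 0},
    {"dp": [-0.1,0,0],"dr": [0,0,0],"grip": 0},
  ],
)

```text
time: 21.65
ee_pos: [0.5988, 0.1024, 0.0514]
orientation: [-0.006, 0.037, 0.999, -0.001]
force: [-13.8, -2.5, 2.2]
finger_gap: -0.0
grip_force: 6.9
```

```bash
python3 -c "
from h import *
report()"
```

```text
t 21.75 c [693.8 196.6] s [121. 237.] relyaw 0.1 tcp [598.8 102.4  51.4] F [-14.1  -2.6   2.9]
L [623.4 304. ] gap 136.8 tool->pt n,t [  9.6 202.8]
R [608.6 100.5] gap 136.5 tool->pt n,t [ 9.8 -1.2]
FL [762.3 311.9] gap -1.2 tool->pt n,t [147.5 221. ]
FR [744.9  72.5] gap -1.5 tool->pt n,t [147.9 -19. ]
```

Call:
drive_tool(
  targets=[
    {"dp": [-0.1,0,0],"dr": [0,0,0],"grip": 0},
    {"dp": [-0.1,0,0],"dr": [0,0,0],"grip": 0},
  ],
)

```text
time: 21.95
ee_pos: [0.5988, 0.1024, 0.0513]
orientation: [-0.007, 0.037, 0.999, -0.001]
force: [-16.8, -2.3, 4.5]
finger_gap: 0.0003
grip_force: 8.6
```

Call:
drive_tool(
  targets=[
    {"dp": [-0.1,0,0],"dr": [0,0,0],"grip": 0},
    {"dp": [-0.1,0,0],"dr": [0,0,0],"grip": 0},
  ],
)

```text
time: 22.15
ee_pos: [0.5989, 0.1024, 0.0512]
orientation: [-0.008, 0.037, 0.999, -0.001]
force: [-20.1, -0.8, 7.3]
finger_gap: 0.0001
grip_force: 10.1
```

```bash
python3 -c "
from h import *
report()"
```

```text
t 22.25 c [694.3 197.6] s [122. 240.] relyaw 0.1 tcp [598.9 102.4  51.2] F [-20.4  -0.6   7.5]
L [623.9 305. ] gap 136.4 tool->pt n,t [  9.9 203.9]
R [609.2 101.5] gap 136.0 tool->pt n,t [10.3 -0.1]
FL [762.8 313. ] gap -1.6 tool->pt n,t [147.9 222.2]
FR [745.5  73.6] gap -2.0 tool->pt n,t [148.4 -17.8]
```

Right is home (force climbs with no movement). I'll confirm the left end the same way.

Call:
drive_tool(
  targets=[
    {"dp": [0.8,0,0],"dr": [0,0,0],"grip": 0},
    {"dp": [2.5,0.2,0],"dr": [0,0,0],"grip": 0},
    {"dp": [3,3,0],"dr": [0,0,0],"grip": 0},
    {"dp": [3,7,0],"dr": [0,0,0],"grip": 0},
    {"dp": [3,11,0],"dr": [0,0,0],"grip": 0},
    {"dp": [3,15,0],"dr": [0,0,0],"grip": 0},
    {"dp": [3,18.5,0],"dr": [0,0,0],"grip": 0},
    {"dp": [3,20.3,0],"dr": [0,0,0],"grip": 0},
    {"dp": [2,20.3,0],"dr": [0,0,0],"grip": 0},
    {"dp": [1.4,20.3,0],"dr": [0,0,0],"grip": 0},
    {"dp": [1.1,20.3,0],"dr": [0,0,0],"grip": 0},
    {"dp": [1,20.3,0],"dr": [0,0,0],"grip": 0},
  ],
)

```text
time: 23.45
ee_pos: [0.6125, 0.3049, 0.0532]
orientation: [-0.0, 0.038, 0.999, -0.0]
force: [0.0, -0.2, -0.2]
finger_gap: -0.0001
grip_force: 0.0
```

Call:
drive_tool(
  targets=[
    {"dp": [-0.1,0,0],"dr": [0,0,0],"grip": 0},
    {"dp": [-0.2,0,0],"dr": [0,0,0],"grip": 0},
  ],
)

```text
time: 23.65
ee_pos: [0.6137, 0.3055, 0.0532]
orientation: [-0.0, 0.037, 0.999, -0.0]
force: [-2.9, -0.1, 0.7]
finger_gap: 0.0001
grip_force: 1.4
```

Call:
drive_tool(
  targets=[
    {"dp": [-0.1,0,0],"dr": [0,0,0],"grip": 0},
    {"dp": [-0.1,0,0],"dr": [0,0,0],"grip": 0},
  ],
)

```text
time: 23.85
ee_pos: [0.6138, 0.3058, 0.0529]
orientation: [-0.001, 0.037, 0.999, -0.001]
force: [-3.8, -1.3, 1.6]
finger_gap: -0.0
grip_force: 2.2
```

Call:
drive_tool(
  targets=[
    {"dp": [-0.1,0,0],"dr": [0,0,0],"grip": 0},
    {"dp": [-0.2,0,0],"dr": [0,0,0],"grip": 0},
    {"dp": [-0.2,0,0],"dr": [0,0,0],"grip": 0},
  ],
)

```text
time: 24.15
ee_pos: [0.6141, 0.3059, 0.0526]
orientation: [-0.003, 0.037, 0.999, -0.001]
force: [-10.7, -0.2, 3.7]
finger_gap: 0.0
grip_force: 5.2
```

Call:
drive_tool(
  targets=[
    {"dp": [-0.1,0,0],"dr": [0,0,0],"grip": 0},
    {"dp": [-0.2,0,0],"dr": [0,0,0],"grip": 0},
    {"dp": [-0.2,0,0],"dr": [0,0,0],"grip": 0},
  ],
)

```text
time: 24.45
ee_pos: [0.6143, 0.3059, 0.0522]
orientation: [-0.005, 0.037, 0.999, -0.001]
force: [-16.7, 1.2, 5.4]
finger_gap: 0.0004
grip_force: 8.2
```

Call:
drive_tool(
  targets=[
    {"dp": [-0.1,0,0],"dr": [0,0,0],"grip": 0},
    {"dp": [-0.1,0,0],"dr": [0,0,0],"grip": 0},
    {"dp": [0.6,0,0],"dr": [0,0,0],"grip": 0},
    {"dp": [2.5,0,0],"dr": [0,0,0],"grip": 0},
    {"dp": [6,0,0],"dr": [0,0,0],"grip": 0},
    {"dp": [10,0,-2],"dr": [0,0,0],"grip": 0},
    {"dp": [13,0,-6],"dr": [0,0,0],"grip": 0},
    {"dp": [15,0,-10],"dr": [0,0,0],"grip": 0},
    {"dp": [15,2,-12],"dr": [0,0,0],"grip": 0},
    {"dp": [15,4,-12],"dr": [0,0,0],"grip": 0},
    {"dp": [15,4,-12],"dr": [0,0,0],"grip": 0},
    {"dp": [15,4,-12],"dr": [0,0,0],"grip": 0},
  ],
)

```text
time: 25.65
ee_pos: [0.472, 0.3569, 0.1721]
orientation: [-0.0, 0.036, 0.999, -0.001]
force: [0.8, -0.5, -0.4]
finger_gap: 0.0
grip_force: 0.0
```

```bash
python3 -c "
from h import *
for i in range(3):report()
for t in('jar','bowl'):
    r=look_for('top',t);print(t,r[:1])
im,d=get_image('top');cv2.imwrite('pics/c.png',cv2.resize(im[110:240,180:340,::-1],(800,600),interpolation=cv2.INTER_CUBIC))"
```

```text
t 25.75 c [693.9 197.7] s [122. 240.] relyaw -0.4 tcp [471.8 356.  171.7] F [-0.4  0.8 -0.4]
L [624.4 305.6] gap 136.0 tool->pt n,t [155.9 -39. ]
R [608.  102.3] gap 137.2 tool->pt n,t [ 154.6 -243. ]
FL [763.4 312.5] gap -2.1 tool->pt n,t [294.  -21.8]
FR [744.1  73.2] gap -0.7 tool->pt n,t [ 292.5 -261.8]
t 25.85 c [694.5 197.5] s [123. 239.] relyaw -0.8 tcp [472. 356. 172.] F [-0.8 -0.5  0.7]
L [625.7 305.9] gap 134.7 tool->pt n,t [157.  -38.5]
R [607.9 102.7] gap 137.4 tool->pt n,t [ 154.3 -242.5]
FL [764.7 311.8] gap -3.6 tool->pt n,t [295.2 -22.4]
FR [743.8  72.7] gap -0.4 tool->pt n,t [ 292.  -262.3]
t 25.95 c [693.5 197.7] s [121. 239.] relyaw -0.3 tcp [472.2 356.2 172.5] F [0.3 1.1 0.5]
L [623.9 305.7] gap 136.5 tool->pt n,t [155.  -39.2]
R [607.6 102.3] gap 137.7 tool->pt n,t [ 153.8 -243.2]
FL [762.9 312.6] gap -1.6 tool->pt n,t [293.1 -22. ]
FR [743.7  73.3] gap -0.2 tool->pt n,t [ 291.7 -262. ]
jar [{'rect': [178.6, 179.1, 33.6, 30.8], 'confidence': 0.78}]
bowl [{'rect': [348.4, 183.5, 29.1, 27.4], 'confidence': 0.76}]
```

View pics/c.png

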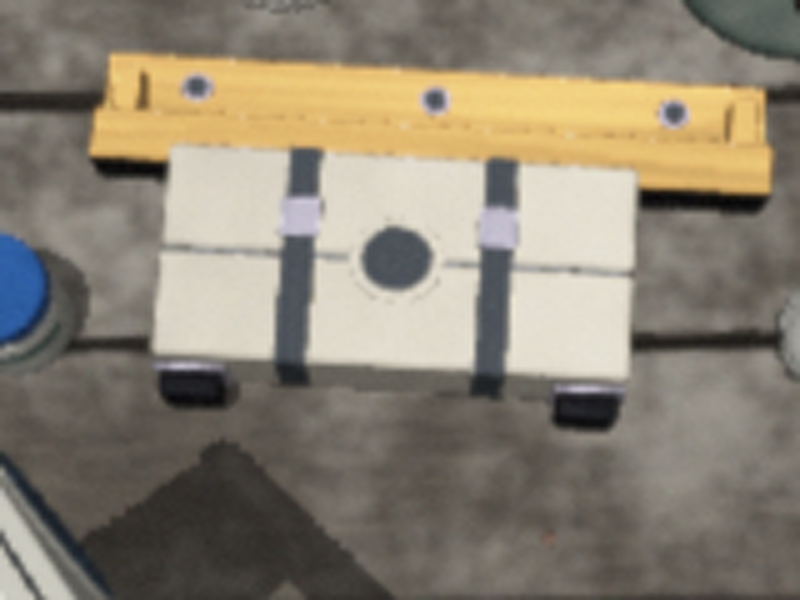

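The picture shows the far edge along the stop from (170,147) to (637,172), with the jar and bowl undisturbed. The yaw estimate reads about −0.5°, so I'll re-press the right end.

Call:
drive_tool(
  targets=[
    {"dp": [0,-4,0],"dr": [0,0,0],"grip": 0},
    {"dp": [0,-8,0],"dr": [0,0,0],"grip": 0},
    {"dp": [0,-12,1],"dr": [0,0,0],"grip": 0},
    {"dp": [0,-16,3],"dr": [0,0,0],"grip": 0},
    {"dp": [-1,-20,5],"dr": [0,0,0],"grip": 0},
    {"dp": [-4,-23,7],"dr": [0,0,0],"grip": 0},
    {"dp": [-7,-24.3,9.5],"dr": [0,0,0],"grip": 0},
    {"dp": [-9.5,-24.3,11.5],"dr": [0,0,0],"grip": 0},
    {"dp": [-11.5,-24.3,12],"dr": [0,0,0],"grip": 0},
    {"dp": [-12.7,-24.3,12],"dr": [0,0,0],"grip": 0},
    {"dp": [-13.4,-24.3,12],"dr": [0,0,0],"grip": 0},
    {"dp": [-13.6,-24.3,12],"dr": [0,0,0],"grip": 0},
  ],
)

```text
time: 27.3
ee_pos: [0.5906, 0.1047, 0.0539]
orientation: [0.001, 0.037, 0.999, 0.0]
force: [-0.8, 0.4, -0.3]
finger_gap: 0.0003
grip_force: 0.0
```

Call:
drive_tool(
  targets=[
    {"dp": [-0.2,0,0],"dr": [0,0,0],"grip": 0},
    {"dp": [-0.4,0,0],"dr": [0,0,0],"grip": 0},
    {"dp": [-0.5,0,0],"dr": [0,0,0],"grip": 0},
    {"dp": [-0.6,0,0],"dr": [0,0,0],"grip": 0},
  ],
)

```text
time: 27.7
ee_pos: [0.5958, 0.1042, 0.0535]
orientation: [0.0, 0.037, 0.999, 0.0]
force: [0.5, -0.6, -0.8]
finger_gap: 0.0001
grip_force: 0.0
```

Call:
drive_tool(
  targets=[
    {"dp": [-0.1,0,0],"dr": [0,0,0],"grip": 0},
    {"dp": [-0.2,0,0],"dr": [0,0,0],"grip": 0},
  ],
)

```text
time: 27.9
ee_pos: [0.5979, 0.104, 0.0533]
orientation: [-0.0, 0.037, 0.999, -0.0]
force: [0.3, -0.4, -0.5]
finger_gap: 0.0004
grip_force: 0.0
```

Call:
drive_tool(
  targets=[
    {"dp": [-0.1,0,0],"dr": [0,0,0],"grip": 0},
    {"dp": [-0.2,0,0],"dr": [0,0,0],"grip": 0},
    {"dp": [-0.3,0,0],"dr": [0,0,0],"grip": 0},
    {"dp": [-0.4,0,0],"dr": [0,0,0],"grip": 0},
  ],
)

```text
time: 28.3
ee_pos: [0.5989, 0.1036, 0.0525]
orientation: [-0.003, 0.037, 0.999, -0.0]
force: [-10.5, 0.1, 4.0]
finger_gap: 0.0002
grip_force: 5.5
```

Call:
drive_tool(
  targets=[
    {"dp": [-0.1,0,0],"dr": [0,0,0],"grip": 0},
    {"dp": [-0.2,0,0],"dr": [0,0,0],"grip": 0},
    {"dp": [-0.2,0,0],"dr": [0,0,0],"grip": 0},
  ],
)

```text
time: 28.6
ee_pos: [0.5989, 0.1034, 0.0519]
orientation: [-0.005, 0.037, 0.999, -0.001]
force: [-14.6, 2.4, 5.8]
finger_gap: 0.0
grip_force: 7.1
```

Both ends stall at the same line, parallel to the stop. I'll withdraw and hand in.

Call:
drive_tool(
  targets=[
    {"dp": [0.3,0,0],"dr": [0,0,0],"grip": 0},
    {"dp": [0.8,0,0],"dr": [0,0,0],"grip": 0},
    {"dp": [2.5,0,0],"dr": [0,0,0],"grip": 0},
    {"dp": [5.5,0,0],"dr": [0,0,0],"grip": 0},
    {"dp": [9,0,-1],"dr": [0,0,0],"grip": 0},
    {"dp": [11,0,-5],"dr": [0,0,0],"grip": 0},
    {"dp": [11,2,-9],"dr": [0,0,0],"grip": 0},
    {"dp": [11,4,-11],"dr": [0,0,0],"grip": 0},
    {"dp": [11,4,-12],"dr": [0,0,0],"grip": 0},
    {"dp": [11,4,-12],"dr": [0,0,0],"grip": 0},
    {"dp": [11,4,-12],"dr": [0,0,0],"grip": 0},
    {"dp": [11,4,-12],"dr": [0,0,0],"grip": 0},
  ],
)

```text
time: 29.8
ee_pos: [0.4964, 0.1506, 0.1719]
orientation: [-0.001, 0.037, 0.999, -0.0]
force: [0.6, 0.2, -0.0]
finger_gap: 0.0001
grip_force: 0.0
```

```bash
python3 -c "
from h import *
report();report()
print(finish_job())"
```

```text
t 29.9 c [694.1 197.6] s [122. 239.] relyaw -0.2 tcp [496.6 150.8 172.1] F [-0.1 -0.6  0.7]
L [624.2 305.3] gap 136.1 tool->pt n,t [115.8 163.6]
R [608.4 101.9] gap 136.8 tool->pt n,t [115.1 -40.4]
FL [763.2 312.6] gap -2.0 tool->pt n,t [253.9 181.1]
FR [744.6  73.3] gap -1.1 tool->pt n,t [253.1 -58.9]
t 30.0 c [694.  197.6] s [122. 240.] relyaw -0.1 tcp [496.8 151.  172.4] F [-0.3 -0.3 -0.2]
L [624.  305.3] gap 136.3 tool->pt n,t [115.4 163.2]
R [608.4 101.9] gap 136.8 tool->pt n,t [114.9 -40.7]
FL [763.  312.7] gap -1.7 tool->pt n,t [253.4 180.9]
FR [744.6  73.4] gap -1.1 tool->pt n,t [252.8 -59.1]
the job is handed in; nothing more can be done
None
```

The mould is pressed home against the stop and square to about 0.2°. It swung about +13° and then −11° on the way (camera estimates), the highest push I read was about 20 N, the jar and bowl were left alone, and I handed the job in at 30 s.

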